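# Flip the stock tags to match the bins

## Robot

A 6-joint arm with a two-finger parallel gripper is mounted at the origin on the work surface. World frame = base frame: x ahead of the robot, y to its left, z up, the work surface at z = 0. Lengths are in m, angles in rad, forces in N, time in s.
With the tool pointing down it reaches from about 0.35 to 0.85 m from the base axis. Payload 8.1 kg.
Tool frame: the origin (TCP) lies between the finger pads; the fingertips stand 14 mm ahead of it and the grasp point (between the pads) lies 5 mm behind it (robot.tip_reach is the z of the fingertips in the tool frame, in m); z points along the fingers, y is the line along which they close (so a half turn about z gives the same grasp; the last joint's range is limited). The gripper opens to 93 mm and grips with 3 to 60 N. Pads are 15 mm wide; open, the fingers measure 128 mm over their backs; the gripper's body (75 mm by 188 mm) begins 65 mm behind the grasp point.
Start: joints at [-1.357, 0.13, 1.488, -0, 1.523, -0.085], TCP at [0.177, -0.573, 0.233] pointing down, gripper open.
Joint ranges: [-2.96, 2.96], [-0.89, 2.26], [0.02, 2.5], [-1.34, 4.48], [0, 2.73], [-2.66, 2.66]. Speed limits (rad/s): [2.39, 2.39, 2.79, 3.14, 3.14, 3.14].

## Interface

Orientations are given as a rotation vector (axis times angle).
In Python, from plant import robot gives the robot as it stands. The module is installed in compiled form; this text tells all that it offers.
- The arm moves only by the shell command python3 -m handwheel 'ROWS' [FORCE]. ROWS is JSON, a list of rows, each a list of 7 numbers: the closure, from -1 (fully open) to 1 (shut), then the shift along the tool's x, y, z each as a share of 100 cm, from -1 to 1, then the turn, a rotation vector about the tool's x, y, z each as a share of 180 degrees, from -1 to 1. In form: [[grip, tx, ty, tz, rx, ry, rz], ...]. A call has 1 to 20 rows; each row is the pose to reach, as a shift and turn from the pose commanded when the call began, along the tool's axes at that moment, turning the shorter way round; what a row does not reach only later rows make up. A row lasts 1/8 s, in which the tool goes at most 62.5 mm and 10.7 degrees, less where a joint would pass 70% of its speed; a pose out of reach is approached as far as the arm can. A call with a number of a shift or a turn outside -1 to 1 is refused whole. A call with a gripper value outside its range is refused whole. The fingers move at their own pace and stop on an object; FORCE is the grip in N (left out, the last holds). Time passes only in rows, so rows that repeat a pose let the fingers close. It gives the time, the measured TCP pose, the force, the opening and the grip force at its end, in the units of the state.
- robot.read_state(): the state, without advancing time (a new reading comes with each control period).
- robot.read_camera(name): name is "scene" or "top" or "wrist"; returns a dict with "frame" (420x560x3 uint8, red, green, blue), "fx", "fy", "cx", "cy" (pixels), "rvec" (rotation vector, rad) and "tvec" (3), from world to camera coordinates, as OpenCV has them; the wrist camera has in their place "T_tool_cam" (4x4, takes a point from camera to tool coordinates, whose origin is the TCP and whose axes are the flange's). Camera axes: x right, y down, z forward; pixel columns grow to the right and rows downward; lengths in m; the calibration is good to about 2 mm. A picture is of the moment at which its call begins: read the wrist's pose just before it. There is no depth.
- robot.close_job(): hands the job in; it is judged then, once.
Trained networks look in a picture, given as the dict that the camera call returned (one of the last four; its "shot" number tells which), for a name from the list of things; names that differ only in an ending like _2 or _b are one class to them, and where a whole thing is asked for, a point or a joint stands for the part that bears it (a point fixed in the world has none). Each returns a list of dicts, best first, with "conf" (0 to 1); they miss things now and then, are a little off and sometimes report something else, mostly with a low value. They report only what shows in the picture. A call takes as long as a camera call.
- robot.regions_of(picture, name): "mask" (420x560 bool, what is visible of it) and "rect" ([left, top, right, bottom] in pixels, round what is visible of it).
The state is a dict: "t": time; "q": joint angles; "dq": joint speeds; "joint_torque": joint torques, N m; "tool_pos": TCP position; "orientation": TCP orientation; "force": force on the tool from outside, world axes, zero at the start; "wrist_torque": the same for the moment, N m; "opening": finger opening in m; "gripper_force": force on a finger pad.
Only numpy, scipy, OpenCV 4.12 (cv2) and the standard library are available. Lean on these libraries where they do the work, as an engineer would, in place of code of your own. Each camera call takes 0.05 s, during which the arm holds its last target. There are 200 camera calls.

## Task

The stock has just been topped up: set the hinged tags in front of the four bins so that every bin full to the rim shows the disc face of its tag upward, and the bin that is nearly empty shows the bar face. Gently push each wrong tag over with a fingertip until it drops and lies against its stop on the other side; do not pick up or shift the bins or anything else on the bench.

Things in the scene. Friction and masses are not known exactly. Their poses are not given: they have to be found in the camera images.
- board: white tag board, a fixed strip 90 mm (x) by 560 mm (y), 12 mm thick, lying on the bench in front of four bins. Origin: centre of its underside. Its x axis points away from the robot towards the bins, y along the strip to the robot's left. Four tag holders stand on it in a row along y at 135 mm spacing, at y = -202.5, -67.5, 67.5, 202.5 mm.
- post_a: fixed aluminium tag holder on the board: 72 x 34 mm foot, two cheeks 22 mm wide, 50 mm tall, 32 mm to either side along x, the tag's hinge pin between them along x. Origin: centre of its underside; the pin is 45 mm straight above (57 mm above the table). Axes as the board's. Its bin stands straight behind it, 105 mm along +x (centre to centre).
- post_b: fixed aluminium tag holder on the board: 72 x 34 mm foot, two cheeks 22 mm wide, 50 mm tall, 32 mm to either side along x, the tag's hinge pin between them along x. Origin: centre of its underside; the pin is 45 mm straight above (57 mm above the table). Axes as the board's. Its bin stands straight behind it, 105 mm along +x (centre to centre).
- post_c: fixed aluminium tag holder on the board: 72 x 34 mm foot, two cheeks 22 mm wide, 50 mm tall, 32 mm to either side along x, the tag's hinge pin between them along x. Origin: centre of its underside; the pin is 45 mm straight above (57 mm above the table). Axes as the board's. Its bin stands straight behind it, 105 mm along +x (centre to centre).
- post_d: fixed aluminium tag holder on the board: 72 x 34 mm foot, two cheeks 22 mm wide, 50 mm tall, 32 mm to either side along x, the tag's hinge pin between them along x. Origin: centre of its underside; the pin is 45 mm straight above (57 mm above the table). Axes as the board's. Its bin stands straight behind it, 105 mm along +x (centre to centre).
- tag_a (a joint): angle (rad) of the white flap on post_a about its pin (along board x): 0 upright; +0.85 leaning fully to the board's -y side, DISC face up; -0.85 leaning to +y, BAR face up. Swings freely with slight friction, rests by its weight on the stop at either end, drops to the other side once pushed past upright. Black marks: disc 36 mm across on the flap's +y face, bar 46 x 12 mm on its -y face.
- edge_a (a point): middle of the free (upper) edge of the flap on post_a. The flap is white, 50 x 50 mm, 4 mm thick, about 30 g, hinged along its lower edge; this point is 50 mm from the pin: at rest about 38 mm to the side of the pin and 33 mm above it. z axis: from the pin to this edge.
- tag_b (a joint): angle (rad) of the white flap on post_b about its pin (along board x): 0 upright; +0.85 leaning fully to the board's -y side, DISC face up; -0.85 leaning to +y, BAR face up. Swings freely with slight friction, rests by its weight on the stop at either end, drops to the other side once pushed past upright. Black marks: disc 36 mm across on the flap's +y face, bar 46 x 12 mm on its -y face.
- edge_b (a point): middle of the free (upper) edge of the flap on post_b. The flap is white, 50 x 50 mm, 4 mm thick, about 30 g, hinged along its lower edge; this point is 50 mm from the pin: at rest about 38 mm to the side of the pin and 33 mm above it. z axis: from the pin to this edge.
- tag_c (a joint): angle (rad) of the white flap on post_c about its pin (along board x): 0 upright; +0.85 leaning fully to the board's -y side, DISC face up; -0.85 leaning to +y, BAR face up. Swings freely with slight friction, rests by its weight on the stop at either end, drops to the other side once pushed past upright. Black marks: disc 36 mm across on the flap's +y face, bar 46 x 12 mm on its -y face.
- edge_c (a point): middle of the free (upper) edge of the flap on post_c. The flap is white, 50 x 50 mm, 4 mm thick, about 30 g, hinged along its lower edge; this point is 50 mm from the pin: at rest about 38 mm to the side of the pin and 33 mm above it. z axis: from the pin to this edge.
- tag_d (a joint): angle (rad) of the white flap on post_d about its pin (along board x): 0 upright; +0.85 leaning fully to the board's -y side, DISC face up; -0.85 leaning to +y, BAR face up. Swings freely with slight friction, rests by its weight on the stop at either end, drops to the other side once pushed past upright. Black marks: disc 36 mm across on the flap's +y face, bar 46 x 12 mm on its -y face.
- edge_d (a point): middle of the free (upper) edge of the flap on post_d. The flap is white, 50 x 50 mm, 4 mm thick, about 30 g, hinged along its lower edge; this point is 50 mm from the pin: at rest about 38 mm to the side of the pin and 33 mm above it. z axis: from the pin to this edge.
- bin_caps: grey open bin 100 x 100 mm, 55 mm tall, standing loose on the table, FULL: blue screw caps heaped to the rim (up to 60 mm high). Origin: centre of its underside. It stands 105 mm straight behind (board's +x) the tag it belongs to; which tag that is varies. Not to be moved.
- bin_tubes: grey open bin 100 x 100 mm, 55 mm tall, standing loose on the table, FULL: orange-capped clear tubes stacked to the rim. Origin: centre of its underside. It stands 105 mm straight behind (board's +x) the tag it belongs to; which tag that is varies. Not to be moved.
- bin_stoppers: grey open bin 100 x 100 mm, 55 mm tall, standing loose on the table, FULL: dark rubber stoppers heaped to the rim (up to 68 mm high). Origin: centre of its underside. It stands 105 mm straight behind (board's +x) the tag it belongs to; which tag that is varies. Not to be moved.
- bin_low: grey open bin 100 x 100 mm, 55 mm tall, standing loose on the table, NOT full: nearly empty, only two blue screw caps on its floor. Origin: centre of its underside. It stands 105 mm straight behind (board's +x) the tag it belongs to; which tag that is varies. Not to be moved.
- loose_cap: Bystander, loose, to be left alone: single blue screw cap, 40 mm across, 24 mm tall, on the bench on the robot's side of the board. Origin: centre of underside.
- spatula: Bystander, loose, to be left alone: flat steel lab spatula 150 mm long, 20 mm wide, 6 mm thick, lying along the board on the robot's side of it. Origin: middle, underside.
- media_bottle: Bystander, loose, to be left alone: clear bottle with blue cap, 68 mm across, 130 mm tall, near the board's +y end. Origin: centre of underside.
- flask: Bystander, loose, to be left alone: conical glass flask, 72 mm across at the foot, 105 mm tall, behind the bins. Origin: centre of underside.
- vial: Bystander, loose, to be left alone: small amber jar, 28 mm across, 60 mm tall, behind the bins. Origin: centre of underside.
- tube_rack: Bystander, loose, to be left alone: red tube rack 60 x 110 mm with five capped tubes, 94 mm tall, near the board's -y end. Origin: centre of underside.

How it is judged:
By the outcome, as a careful person would: the job done as asked, in the order asked, and still so for the second after the job is handed in, with the robot touching nothing.
It also fails if it takes over 64 s, if anything falls off the work surface, if the arm or the gripper's body presses on something with over 40 N, if the wrist force passes 120 N, or if a joint passes its speed limit or range.

## Working session

There is one attempt and no reset: what is moved stays moved. The work goes in short steps, Python scripts to look and compute and a shell command to move; the robot and the scene stay as the last step left them, time stands still between calls to the robot, and variables do not carry over. Pictures are saved under pics/ and viewed, at most 10 in all, crops included, and the job is handed in when it is done.

```bash
mkdir -p pics
python3 - <<'E'
from plant import robot
import cv2
for n in("scene","top"):
    p=robot.read_camera(n); cv2.imwrite(f"pics/{n}1.png",p["frame"][:,:,::-1])
    print(n,p["fx"],p["fy"],p["cx"],p["cy"],p["rvec"],p["tvec"])
    for k in("board","post_a","tag_a","bin_low","bin_caps","bin_tubes","bin_stoppers"):
        print(k,[(r["rect"],round(r["conf"],2)) for r in robot.regions_of(p,k)])
s=robot.read_state();print(s["tool_pos"],s["orientation"],s["opening"])
E
```

```text
scene 521.2742407545892 521.2742407545892 272.55470971810973 206.55356732930557 [ 1.86164601  1.42576685 -0.68174106] [-0.16437865 -0.30136345  1.83192848]
board [([143.3, 205.5, 358.6, 243.4], 0.82)]
post_a [([267.8, 195.6, 294.8, 221.4], 0.91), ([209.3, 197.2, 231.3, 223.9], 0.72), ([317.7, 191.0, 344.3, 217.6], 0.64), ([164.3, 200.7, 185.0, 230.5], 0.61)]
tag_a [([207.1, 199.9, 223.2, 215.9], 0.77), ([325.1, 190.6, 344.5, 210.8], 0.62), ([271.2, 194.4, 293.5, 215.9], 0.53), ([166.5, 198.7, 184.4, 219.3], 0.49)]
bin_low [([205.5, 227.8, 250.1, 268.5], 0.59)]
bin_caps [([313.2, 217.4, 358.2, 264.2], 0.91), ([323.6, 191.8, 344.1, 211.1], 0.42)]
bin_tubes [([259.6, 221.4, 306.3, 269.0], 0.63), ([324.5, 187.9, 341.2, 208.7], 0.22)]
bin_stoppers [([142.4, 229.7, 193.4, 278.2], 0.9)]
top 451.28982308502736 451.28982308502736 282.5827436941762 210.74339650587658 [ 2.13913051 -2.1503052   0.17307808] [0.01353696 0.60509853 1.15165159]
board [([196.4, 191.6, 409.0, 256.3], 0.76)]
post_a [([366.3, 222.5, 384.8, 249.4], 0.97), ([260.6, 207.4, 286.4, 230.6], 0.88), ([212.2, 192.5, 239.2, 223.7], 0.64)]
tag_a [([328.3, 214.5, 344.2, 233.3], 0.73), ([211.8, 197.3, 231.2, 214.6], 0.7), ([367.2, 223.0, 383.4, 239.3], 0.63), ([262.2, 202.8, 281.7, 228.5], 0.53)]
bin_low [([312.2, 166.7, 355.2, 209.8], 0.81)]
bin_caps [([211.9, 151.9, 255.2, 198.0], 0.9), ([262.4, 204.2, 277.2, 227.1], 0.65)]
bin_tubes [([262.1, 160.0, 305.0, 202.0], 0.61)]
bin_stoppers [([362.4, 175.4, 404.7, 222.2], 0.93)]
[ 0.17664624 -0.57341751  0.23267865] [ 3.10655377e+00  4.67625007e-01 -2.30694754e-05] 0.09305437662428397
```

Run:
```python
import cv2,numpy as np
t=cv2.imread("pics/top1.png")[140:275,180:420]; s=cv2.imread("pics/scene1.png")[180:285,130:370]
cv2.imwrite("pics/v1.png",np.vstack([cv2.resize(x,None,fx=2.5,fy=2.5,interpolation=2) for x in(t,s)]))
```

```text
(no output)
```

View pics/v1.png

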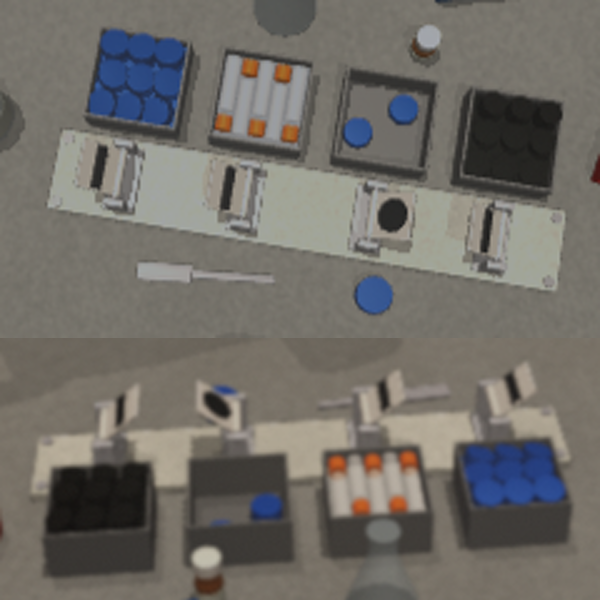

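View pics/top1.png

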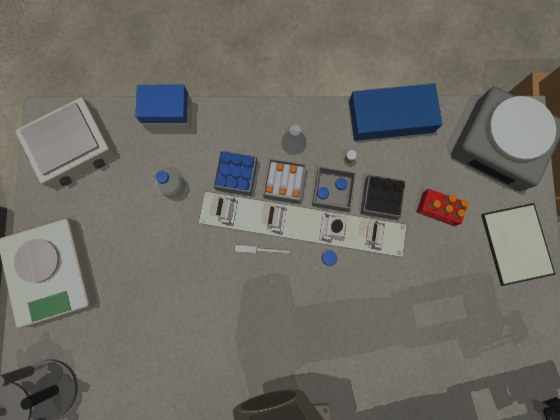

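```bash
cat > h.py <<'E'
from plant import robot
import numpy as np,cv2
from scipy.spatial.transform import Rotation as R
def plane(p,uv,z):
    M=R.from_rotvec(p["rvec"]).as_matrix();K=np.array([[p["fx"],0,p["cx"]],[0,p["fy"],p["cy"]],[0,0,1]])
    uv=np.atleast_2d(uv); d=(np.linalg.inv(K)@np.c_[uv,np.ones(len(uv))].T).T@M; c=-M.T@np.array(p["tvec"])
    return (c+d*((z-c[2])/d[:,2])[:,None])[:,:2]
E
python3 - <<'E'
from h import *
for n in("top","scene"):
    p=robot.read_camera(n)
    m=robot.regions_of(p,"board")[0]["mask"].astype(np.uint8)
    v,u=np.nonzero(m); r=cv2.minAreaRect((plane(p,np.c_[u,v],.012)*1000).astype(np.float32)); print(n,r)
    for k,z in (("bin_low",.055),("bin_caps",.055),("bin_tubes",.055),("bin_stoppers",.06)):
        a=robot.regions_of(p,k)
        if a:
            v,u=np.nonzero(a[0]["mask"]); print(k,plane(p,[[u.mean(),v.mean()]],z))
    if n=="top": print(plane(p,[[204.8,192],[199.2,222.8],[406,224.8],[402,256]],.012).round(4).tolist())
s=robot.read_state();print(R.from_rotvec(s["orientation"]).as_matrix().round(3))
E
```

```text
top ((575.2665405273438, -42.302520751953125), (561.782470703125, 93.81371307373047), 79.98931121826172)
bin_low [[ 0.66316027 -0.12560664]]
bin_caps [[0.70808444 0.13793083]]
bin_tubes [[0.68615757 0.00594744]]
bin_stoppers [[ 0.63985411 -0.25435484]]
[[0.6636, 0.2235], [0.5784, 0.2369], [0.5702, -0.3259], [0.4856, -0.3111]]
scene ((580.6968383789062, -45.427886962890625), (563.3786010742188, 103.83435821533203), 79.71277618408203)
bin_low [[ 0.69510604 -0.13388414]]
bin_caps [[0.74173195 0.12436875]]
bin_tubes [[ 0.71271859 -0.00316933]]
bin_stoppers [[ 0.68036519 -0.26452107]]
[[ 0.956  0.294 -0.   ]
 [ 0.294 -0.956  0.   ]
 [-0.    -0.    -1.   ]]
```

```bash
python3 -m handwheel '[[1,0.655,-0.622,0,0,0,-0.349],[1,0.655,-0.622,0,0,0,-0.349],[1,0.655,-0.622,0,0,0,-0.349],[1,0.655,-0.622,0,0,0,-0.349],[1,0.655,-0.622,0,0,0,-0.349],[1,0.655,-0.622,0,0,0,-0.349],[1,0.655,-0.622,0,0,0,-0.349],[1,0.655,-0.622,0,0,0,-0.349],[1,0.655,-0.622,0,0,0,-0.349],[1,0.655,-0.622,0,0,0,-0.349],[1,0.655,-0.622,0,0,0,-0.349],[1,0.655,-0.622,0,0,0,-0.349],[1,0.655,-0.622,0,0,0,-0.349],[1,0.655,-0.622,0,0,0,-0.349],[1,0.655,-0.622,0,0,0,-0.349],[1,0.655,-0.622,0,0,0,-0.349],[1,0.655,-0.622,0,0,0,-0.349],[1,0.655,-0.622,0,0,0,-0.349],[1,0.655,-0.622,0,0,0,-0.349]]' 20
python3 - <<'E'
from h import *
s=robot.read_state();print(s["t"],s["tool_pos"],s["opening"],s["q"]);print(R.from_rotvec(s["orientation"]).as_matrix().round(3))
M=R.from_rotvec(s["orientation"]).as_matrix()
p=robot.read_camera("wrist");cv2.imwrite("pics/w1.png",p["frame"][:,:,::-1])
T=np.array(p["T_tool_cam"]);W=np.eye(4);W[:3,:3]=M;W[:3,3]=s["tool_pos"];C=np.linalg.inv(W@T)
p["rvec"]=R.from_matrix(C[:3,:3]).as_rotvec();p["tvec"]=C[:3,3]
yb=np.array([.1737,.985]);xb=np.array([.985,-.1737]);c0=np.array([.5753,-.0425])
for k in("tag_a","post_a","bin_caps","media_bottle","board"):
    for a in robot.regions_of(p,k):
        l,t,r,b=a["rect"];q=plane(p,[[l,t],[r,t],[r,b],[l,b],[(l+r)/2,(t+b)/2]],{"tag_a":.075,"post_a":.05,"bin_caps":.055,"board":.012}.get(k,.1))-c0
        print(k,round(a["conf"],2),[int(i) for i in a["rect"]],(np.c_[q@xb,q@yb]*1000).round().tolist())
E
```

```text
t: 3.78
tool_pos: [0.6195, 0.2128, 0.2331]
orientation: [2.409, 2.016, 0.001]
force: [0.6, 0.2, -0.3]
opening: 0.0002
gripper_force: 0.0
3.775 [0.61947108 0.21283756 0.2331061 ] 0.00023840172779748868 [ 2.52749436e-01  2.78004264e-01  1.31969749e+00 -9.32161204e-05
  1.54340677e+00  4.29542148e-01]
[[ 0.176  0.984  0.   ]
 [ 0.984 -0.176  0.   ]
 [ 0.     0.    -1.   ]]
tag_a 0.74 [255, 222, 315, 253] [[-26.0, 238.0], [26.0, 238.0], [26.0, 209.0], [-27.0, 210.0], [-0.0, 224.0]]
tag_a 0.48 [278, 365, 289, 382] [[-7.0, 94.0], [3.0, 94.0], [3.0, 75.0], [-8.0, 75.0], [-2.0, 84.0]]
post_a 0.85 [249, 219, 326, 266] [[-33.0, 234.0], [39.0, 234.0], [40.0, 186.0], [-35.0, 186.0], [3.0, 210.0]]
post_a 0.73 [280, 364, 290, 382] [[-6.0, 76.0], [5.0, 75.0], [5.0, 53.0], [-6.0, 53.0], [-0.0, 64.0]]
bin_caps 0.83 [335, 188, 456, 297] [[45.0, 264.0], [154.0, 264.0], [167.0, 155.0], [48.0, 156.0], [103.0, 212.0]]
media_bottle 0.78 [294, 9, 387, 106] [[6.0, 399.0], [71.0, 399.0], [75.0, 335.0], [7.0, 335.0], [40.0, 368.0]]
board 0.82 [242, 163, 331, 401] [[-43.0, 280.0], [46.0, 280.0], [55.0, -6.0], [-52.0, -5.0], [1.0, 150.0]]
```

View pics/w1.png

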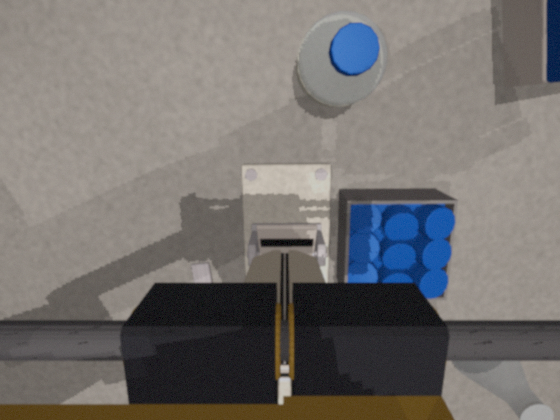

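```bash
python3 -m handwheel '[[1,0.008,0,0.06,0,0,0],[1,0.008,0,0.11,0,0,0],[1,0.008,0,0.144,0,0,0],[1,0.008,0,0.144,0,0,0],[1,0.002,0,0.144,0,0,0],[1,-0.004,0,0.144,0,0,0],[1,-0.01,0,0.144,0,0,0],[1,-0.016,0,0.144,0,0,0],[1,-0.022,0,0.144,0,0,0],[1,-0.028,0,0.144,0,0,0],[1,-0.034,0,0.144,0,0,0],[1,-0.04,0,0.144,0,0,0],[1,-0.045,0,0.144,0,0,0],[1,-0.05,0,0.144,0,0,0],[1,-0.055,0,0.144,0,0,0],[1,-0.06,0,0.144,0,0,0],[1,-0.063,0,0.144,0,0,0],[1,-0.063,0,0.144,0,0,0],[1,-0.05,0,0.1,0,0,0],[1,-0.05,0,0.07,0,0,0]]'
python3 - <<'E'
from h import *
for n in("top","scene"):
    p=robot.read_camera(n);cv2.imwrite(f"pics/{n}2.png",p["frame"][:,:,::-1])
t=cv2.imread("pics/top2.png")[140:275,180:420]; s=cv2.imread("pics/scene2.png")[180:285,130:370]
cv2.imwrite("pics/v2.png",np.vstack([cv2.resize(x,None,fx=2.5,fy=2.5,interpolation=2) for x in(t,s)]))
E
```

```text
t: 6.58
tool_pos: [0.6112, 0.1656, 0.1643]
orientation: [2.407, 2.019, 0.002]
force: [0.5, 0.3, 0.2]
opening: 0.0007
gripper_force: 0.0
```

View pics/v2.png

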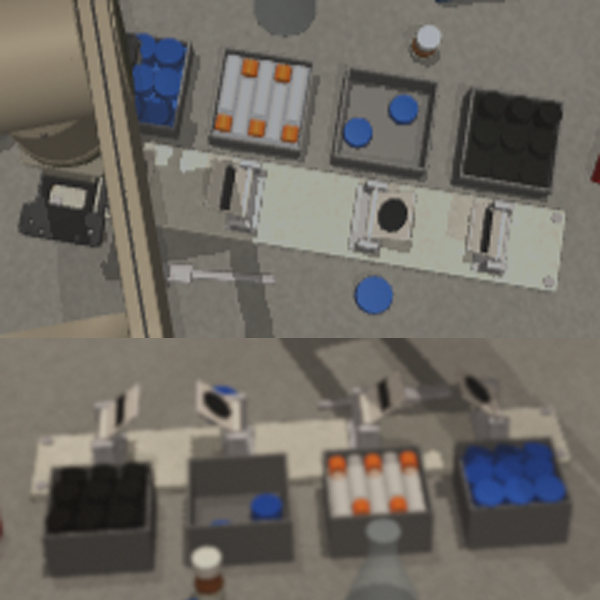

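```bash
python3 -m handwheel '[[1,-0.05,0,0,0,0,0],[1,-0.075,0,0,0,0,0],[1,-0.075,0,0.04,0,0,0],[1,-0.075,0,0.074,0,0,0],[1,-0.085,0,0.074,0,0,0],[1,-0.091,0,0.074,0,0,0],[1,-0.097,0,0.074,0,0,0],[1,-0.103,0,0.074,0,0,0],[1,-0.109,0,0.074,0,0,0],[1,-0.115,0,0.074,0,0,0],[1,-0.121,0,0.074,0,0,0],[1,-0.127,0,0.074,0,0,0],[1,-0.132,0,0.074,0,0,0],[1,-0.137,0,0.074,0,0,0],[1,-0.142,0,0.074,0,0,0],[1,-0.147,0,0.074,0,0,0],[1,-0.148,0,0.074,0,0,0],[1,-0.148,0,0.074,0,0,0],[1,-0.135,0,0.03,0,0,0],[1,-0.135,0,0,0,0,0]]'
```

```text
t: 9.18
tool_pos: [0.5876, 0.0325, 0.1643]
orientation: [2.406, 2.019, 0.001]
force: [1.6, 0.5, -0.3]
opening: 0.0004
gripper_force: 0.0
```

```bash
python3 -m handwheel '[[1,-0.06,0,0,0,0,0],[1,-0.12,0,0,0,0,0],[1,-0.18,0,0,0,0,0],[1,-0.211,0,0,0,0,0],[1,-0.211,0,0,0,0,0],[1,-0.211,0,0.04,0,0,0],[1,-0.211,0,0.074,0,0,0],[1,-0.22,0,0.074,0,0,0],[1,-0.227,0,0.074,0,0,0],[1,-0.234,0,0.074,0,0,0],[1,-0.241,0,0.074,0,0,0],[1,-0.248,0,0.074,0,0,0],[1,-0.255,0,0.074,0,0,0],[1,-0.262,0,0.074,0,0,0],[1,-0.268,0,0.074,0,0,0],[1,-0.274,0,0.074,0,0,0],[1,-0.28,0,0.074,0,0,0],[1,-0.284,0,0.074,0,0,0],[1,-0.284,0,0.074,0,0,0],[1,-0.27,0,0.02,0,0,0]]'
```

```text
t: 11.68
tool_pos: [0.5365, -0.2328, 0.1378]
orientation: [-2.402, -2.011, 0.006]
force: [0.8, -0.4, 0.3]
opening: 0.0003
gripper_force: 0.0
```

```bash
python3 -m handwheel '[[1,0,0,-0.02,0,0,0],[1,0.05,0,-0.02,0,0,0],[1,0.061,0,-0.02,0,0,0],[1,0.061,0,-0.02,0,0,0],[1,0.061,0,0.02,0,0,0],[1,0.061,0,0.054,0,0,0],[1,0.07,0,0.054,0,0,0],[1,0.077,0,0.054,0,0,0],[1,0.084,0,0.054,0,0,0],[1,0.091,0,0.054,0,0,0],[1,0.098,0,0.054,0,0,0],[1,0.105,0,0.054,0,0,0],[1,0.112,0,0.054,0,0,0],[1,0.118,0,0.054,0,0,0],[1,0.124,0,0.054,0,0,0],[1,0.13,0,0.054,0,0,0],[1,0.136,0,0.054,0,0,0],[1,0.136,0,0.054,0,0,0],[1,0.12,0,0,0,0,0],[1,0.12,0,-0.06,0,0,0]]'
python3 -m handwheel '[[1,-0.06,-0.05,-0.05,0,0,0],[1,-0.12,-0.1,-0.06,0,0,0],[1,-0.18,-0.1,-0.06,0,0,0],[1,-0.24,-0.1,-0.06,0,0,0],[1,-0.3,-0.1,-0.06,0,0,0],[1,-0.36,-0.1,-0.06,0,0,0],[1,-0.4,-0.1,-0.06,0,0,0],[1,-0.4,-0.1,-0.06,0,0,0],[1,-0.4,-0.1,-0.06,0,0,0]]'
python3 - <<'E'
from h import *
for n in("top","scene"):
    p=robot.read_camera(n);cv2.imwrite(f"pics/{n}3.png",p["frame"][:,:,::-1])
t=cv2.imread("pics/top3.png")[140:275,180:420]; s=cv2.imread("pics/scene3.png")[180:285,130:370]
cv2.imwrite("pics/v3.png",np.vstack([cv2.resize(x,None,fx=2.5,fy=2.5,interpolation=2) for x in(t,s)]))
E
```

```text
t: 14.18
tool_pos: [0.5598, -0.1162, 0.2025]
orientation: [-2.406, -2.015, 0.003]
force: [1.7, 0.7, 1.5]
opening: 0.0003
gripper_force: 0.0
t: 15.3
tool_pos: [0.3926, -0.4921, 0.2621]
orientation: [-2.408, -2.016, -0.001]
force: [0.1, -0.4, 0.0]
opening: 0.0003
gripper_force: 0.0
```

View pics/v3.png

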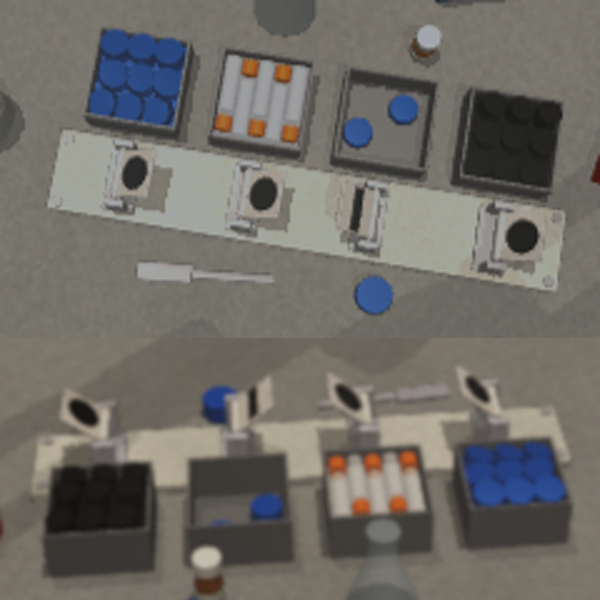

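The picture shows discs at (135,172), (263,193) and (522,236), in front of the caps, tubes and stoppers. The bar is at (357,208), in front of the nearly empty bin, and nothing else has moved.

```bash
python3 -c "
from plant import robot
print(robot.close_job())"
```

```text
the job is handed in; nothing more can be done
None
```

All four tags were wrong and have been flipped: the caps, tubes and stoppers bins now show the disc and the nearly empty bin shows the bar; the last pictures show nothing else moved, and the job was handed in at about 15 s.

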